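# Take the bell off the parts tray, then hold the tray up level

## Robot

A 7-joint arm with a two-finger parallel gripper is mounted at the origin on the work surface. World frame = base frame: x ahead of the robot, y to its left, z up, the work surface at z = 0. Lengths are in m, angles in rad, forces in N, time in s.
With the tool pointing down it reaches from about 0.4 to 0.85 m from the base axis. Payload 4.5 kg.
Tool frame: the origin (TCP) lies between the finger pads; the fingertips stand r.tip_reach ahead of it and the grasp point (between the pads) lies 3 mm ahead of it (r.tip_reach is the distance from the TCP to the fingertips, in m); z points along the fingers, y is the line along which they close (so a half turn about z gives the same grasp; the last joint's range is limited). The gripper opens to 88 mm and grips with 3 to 60 N. Pads are 18 mm wide; open, the fingers measure 123 mm over their backs; the gripper's body (75 mm by 187 mm) begins 45 mm behind the grasp point.
Start: joints at [1.313, 0.689, -0.195, 1.565, 0.157, 0.902, -0.215], TCP at [0.18, -0.599, 0.261] pointing down, gripper open.
Joint ranges: [-3.01, 3.01], [-0.46, 2.08], [-1.47, 1.51], [0.13, 2.56], [-1, 4.14], [0.04, 2.09], [-2.66, 2.66]. Speed limits (rad/s): [2.57, 2.57, 3.14, 3.14, 3.14, 3.14, 3.14].

## Interface

Orientations are given as a unit quaternion [x, y, z, w].
In Python, from plant import r gives the robot as it stands.
- The arm moves only by the tool step_arm, never from a script. Its argument "motion" is a list of rows, each an object with "dp": the shift along the tool's x, y, z in mm, a list of three; "twist": the turn, a rotation vector about the tool's x, y, z in rad, a list of three; "hand": the opening, from -1 (shut) to 1 (fully open). In form: [{"dp": [dx, dy, dz], "twist": [rx, ry, rz], "hand": hand}, ...]. A call has 1 to 5 rows; each row is the pose to reach, as a shift and turn from the pose commanded when the call began, along the tool's axes at that moment; what a row does not reach only later rows make up. A row lasts 1/8 s, in which the tool goes at most 62.5 mm and 10.7 degrees, less where a joint would pass 70% of its speed; a pose out of reach is approached as far as the arm can. A call with a gripper value outside its range is refused whole. The fingers move at their own pace and stop on an object; "force" is the grip in N (left out, the last holds). Time passes only in rows, so rows that repeat a pose let the fingers close. It gives the time, the measured TCP pose, the force, the opening and the grip force at its end, in the units of the state.
- r.get_state(): the state, without advancing time (a new reading comes with each control period).
- r.snapshot(name): name is "side" or "top"; returns a dict with "pixels" (480x640x3 uint8, red, green, blue), "depth" (480x640 float32, m along the optical axis (not along the pixel's ray), 0 where there is no reading), "fx", "fy", "cx", "cy" (pixels), "xyz" and "orientation" of the camera in the world. Camera axes: x right, y down, z forward; pixel columns grow to the right and rows downward; lengths in m; the calibration is good to about 2 mm. A picture is of the moment at which its call begins.
- r.finish_job(): hands the job in; it is judged then, once.
Trained networks look in the newest picture that a camera, given by its name, has taken for a name from the list of things; names that differ only in an ending like _2 or _b are one class to them, and where a whole thing is asked for, a point or a joint stands for the part that bears it (a point fixed in the world has none). Each returns a list of dicts, best first, with "score" (0 to 1); they miss things now and then, are a little off and sometimes report something else, mostly with a low value. They report only what shows in the picture. A call takes as long as a camera call.
- r.search_frame(camera, thing): "at" ([x, y, z] in m, in the coordinates of the camera as it stood for that picture, good to about 4 mm: the middle of the surface that is visible of it).
The state is a dict: "clock": time; "q": joint angles; "qd": joint speeds; "joint_torque": joint torques, N m; "tool_pos": TCP position; "eef_rot": TCP orientation; "contact_force": force on the tool from outside, world axes, zero at the start; "moment": the same for the moment, N m; "opening": opening from 0.0 (shut) to 1.0 (fully open); "finger_force": force on a finger pad.
Only numpy, scipy, OpenCV 4.12 (cv2) and the standard library are available. Lean on these libraries where they do the work, as an engineer would, in place of code of your own. Each camera call takes 0.05 s, during which the arm holds its last target. There are 200 camera calls.

## Task

I want to wipe the bench under the parts tray. Take the brass bell that stands over the tray's handle and stand it mouth down on the bench clear of the tray, keeping it upright; then lift the tray by its handle, level so that the three valve caps stay in it, and finish while still holding it steady and level about 15 cm above the bench, with nothing else carrying it. Leave the bottle, the mouthpiece and the mallet alone.

Things in the scene. Friction and masses are not known exactly. Their poses are not given: they have to be found in the camera images.
- tray: Shallow wooden parts tray, loose on the bench, 220 (its x) x 180 (its y) mm, rim 22 mm high, walls and floor 6 mm thick, about 0.5 kg. Origin: centre of its underside; z up. Its handle stands up from the middle of its floor.
- tray_handle (a point): Centre of the top of the tray's dark wooden handle, 61 mm above the tray's underside; axes as the tray's. The handle is a plain upright block 38 mm long (tray x) and 14 mm thick (tray y), gripped from above, fingers closing along tray y. A grip of 30 to 60 N holds it steady; a harder squeeze makes it shiver. At the start it is hidden under the bell.
- bell: Hollow brass horn bell, 0.25 kg, mouth down on the tray floor, within 5 mm of centred over the handle. Origin: centre of its mouth (lower end); z up its axis. 172 mm tall; outer radius 58 mm at the mouth, 38 at 35 mm up, 33 at 65, 23 at 100, then a straight tube 24 mm in diameter from 130 to 172 mm, to grip from above. It clears the handle when raised 60 mm straight up.
- cap1: Small round steel valve cap, 23 mm in diameter, 12 mm high, 20 g, lying loose near a corner of the tray. Origin: centre of its underside.
- cap2: Small round steel valve cap, 23 mm in diameter, 12 mm high, 20 g, lying loose near a corner of the tray. Origin: centre of its underside.
- cap3: Small round steel valve cap, 23 mm in diameter, 12 mm high, 20 g, lying loose near a corner of the tray. Origin: centre of its underside.
- bottle: Small white plastic oil bottle with a black cap, 34 mm in diameter, 95 mm tall, standing on the bench to one side. Origin: centre of its underside. Leave alone.
- mouthpiece: Steel horn mouthpiece standing cup down on the bench, 27 mm in diameter, 85 mm tall, on the other side. Origin: centre of its underside. Leave alone.
- mallet: Wooden mallet lying on the bench beyond the tray. Handle 20 mm thick along its x axis from -120 to 80 mm, head 44 x 85 x 44 mm centred at x = 100 mm. Origin on the bench level under the handle's axis. Leave alone.

How it is judged:
On the way, in this order (a step that is already met when the one before it is completed fails the run):
1. the bell stands upright, mouth down, on the bench clear of the tray, let go and at rest, the tray still on the bench (height (world z) of bell below 0.006 m and angle between bell's own z axis and vertical below 0.08 rad and horizontal distance between bell and tray above 0.12 m and contact force between bell and tray below 0.05 N and contact force between bell and the fingers below 0.05 N and linear speed of bell below 0.02 m/s and height (world z) of tray below 0.01 m), for 0.2 s.
2. the tray is lifted level, at least 11 cm above the bench (height (world z) of tray above 0.11 m and angle between tray's own z axis and vertical below 0.1 rad), for 0.2 s.
At the end, for the whole second after the job is handed in: Held by the fingers alone, the tray's underside is 11 to 20 cm above the bench, within 0.1 rad of level and at rest, all three caps in it; the bell, untouched, stands upright (within 0.08 rad) on the bench, its centre over 12 cm from the tray's horizontally (all of step 2 and height (world z) of tray below 0.2 m and linear speed of each of tray, bell below 0.02 m/s and angular speed of tray below 0.2 rad/s and contact force between tray and the fingers above 2 N and contact force between tray and bottle below 0.05 N and contact force between tray and mouthpiece below 0.05 N and contact force between tray and mallet below 0.05 N and height (world z) of bell below 0.006 m and angle between bell's own z axis and vertical below 0.08 rad and horizontal distance between bell and tray above 0.12 m and contact force between bell and tray below 0.05 N and contact force between bell and the fingers below 0.05 N and x of cap1 in the frame of tray between -0.11 and 0.11 m and y of cap1 in the frame of tray between -0.09 and 0.09 m and z of cap1 in the frame of tray between 0 and 0.03 m and x of cap2 in the frame of tray between -0.11 and 0.11 m and y of cap2 in the frame of tray between -0.09 and 0.09 m and z of cap2 in the frame of tray between 0 and 0.03 m and x of cap3 in the frame of tray between -0.11 and 0.11 m and y of cap3 in the frame of tray between -0.09 and 0.09 m and z of cap3 in the frame of tray between 0 and 0.03 m); the arm keeps its last pose, push and grip.
It fails at once if the bell is tipped more than about 30 degrees (angle between bell's own z axis and vertical above 0.5 rad).
It fails at once if the tray is tipped more than about 17 degrees (angle between tray's own z axis and vertical above 0.3 rad).
It fails at once if the bottle is moved more than 3 cm (distance of bottle from where it was at the start of the episode above 0.03 m).
It fails at once if the mouthpiece is moved more than 3 cm (distance of mouthpiece from where it was at the start of the episode above 0.03 m).
It fails at once if the mallet is moved more than 3 cm (distance of mallet from where it was at the start of the episode above 0.03 m).
It also fails if it takes over 58 s, if anything falls off the work surface, if the arm or the gripper's body presses on something with over 40 N, if the wrist force passes 120 N, or if a joint passes its speed limit or range.

## Working session

There is one attempt and no reset: what is moved stays moved. The work goes in short steps, Python scripts to look and compute and a tool call to move; the robot and the scene stay as the last step left them, time stands still between calls to the robot, and variables do not carry over. Pictures are saved under pics/ and viewed, at most 10 in all, crops included, and the job is handed in when it is done.

Besides the shell and the picture viewer there is one more tool, called after "Emit:" by a JSON object that holds its "op" and its "data". step_arm: Moves the arm, as the interface text tells. Its arguments: {"type":"object","properties":{"motion":{"type":"array"},"force":{"type":"number"}},"required":["motion"]}

```bash
mkdir -p pics; cat > h.py <<'E'
from plant import r
import numpy as np, cv2
from scipy.spatial.transform import Rotation as R
def snap(n,f=None):
    s=r.snapshot(n)
    if f: cv2.imwrite('pics/'+f,s['pixels'][:,:,::-1])
    return s
def W(s,p): return R.from_quat(s['orientation']).apply(p)+np.array(s['xyz'])
def cloud(s):
    d=s['depth'];v,u=np.mgrid[:480,:640]
    P=np.stack([(u-s['cx'])/s['fx']*d,(v-s['cy'])/s['fy']*d,d],-1)
    P=W(s,P.reshape(-1,3)).reshape(480,640,3);P[d==0]=np.nan
    return P
E
python3 - <<'E'
from h import *
print(r.get_state(), r.tip_reach)
for c in ['top','side']:
    s=snap(c,c+'0.png'); print(c,s['xyz'],s['orientation'],s['fx'])
    np.savez('/tmp/%s0.npz'%c,P=cloud(s))
    for t in ['tray','bell','cap1','bottle','mouthpiece','mallet']:
        print(t,[(np.round(W(s,k['at']),3).tolist(),round(k['score'],2)) for k in r.search_frame(c,t)])
E
```

```text
{'clock': 0.0, 'q': array([ 1.31283193,  0.69000008, -0.19449131,  1.56629797,  0.15730393,
        0.90250214, -0.21509359]), 'qd': array([-0.00042522, -0.00053019, -0.00045419, -0.00054231,  0.00088266,
       -0.0001409 , -0.00144008]), 'joint_torque': array([ 3.50812988e-04, -5.27556968e+01, -1.26655776e+00, -1.53426594e+01,
       -5.24457183e-02,  6.69042289e-03,  1.92358975e-04]), 'tool_pos': array([ 0.17955537, -0.59805501,  0.25991165]), 'eef_rot': array([ 9.89372547e-01,  1.45399924e-01, -2.03980378e-04, -8.85408413e-04]), 'contact_force': array([-0.20339634,  0.91624985,  0.13980956]), 'moment': array([-0.01296801, -0.00415235,  0.00682762]), 'finger_force': 0.0, 'opening': 0.9987179454681044} 0.022
top [0.45898453 0.01571475 1.2875423 ] [-0.70250498  0.70943477 -0.04798506  0.02977396] 525.7853588456562
tray []
bell [([0.48, -0.018, 0.032], 0.93)]
cap1 [([0.4, -0.078, 0.017], 0.53), ([0.569, 0.039, 0.013], 0.49)]
bottle [([0.574, -0.411, 0.061], 0.51)]
mouthpiece [([0.523, 0.387, 0.029], 0.52)]
mallet [([0.778, 0.168, 0.031], 0.93)]
side [0.05394656 0.93357684 0.70652641] [-0.22791119  0.83407294 -0.48351059  0.13636835] 547.2803613695316
tray [([0.457, -0.0, 0.006], 0.94)]
bell [([0.473, 0.001, 0.053], 0.93)]
cap1 [([0.564, 0.04, 0.016], 0.63), ([0.405, 0.051, 0.017], 0.42)]
bottle [([0.571, -0.406, 0.044], 0.69)]
mouthpiece [([0.51, 0.397, 0.027], 0.74)]
mallet [([0.772, 0.19, 0.03], 0.55)]
```

View pics/top0.png

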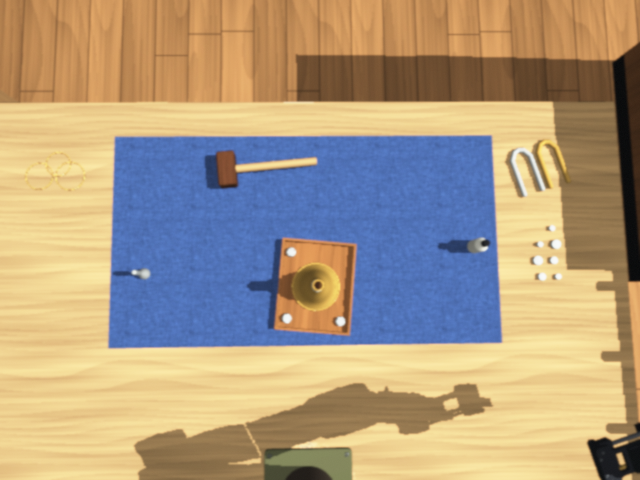

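```bash
python3 - <<'E'
from h import *
for c in ['top','side']:
    P=np.load('/tmp/%s0.npz'%c)['P'].reshape(-1,3)
    P=P[np.isfinite(P[:,0])&(abs(P[:,0]-.48)<.2)&(abs(P[:,1])<.2)]
    for a,b in [(.165,.185),(.135,.165),(.05,.06)]:
        Q=P[(P[:,2]>a)&(P[:,2]<b)]
        if len(Q): 
            A=np.c_[2*Q[:,:2],np.ones(len(Q))];x=np.linalg.lstsq(A,(Q[:,:2]**2).sum(1),rcond=None)[0]
            print(c,a,len(Q),Q.mean(0),Q.min(0),Q.max(0),'circ',x[:2],(x[2]+x[0]**2+x[1]**2)**.5)
    if c=='top':
        Q=P[(P[:,2]>.018)&(P[:,2]<.026)&(np.hypot(P[:,0]-.48,P[:,1]+.015)>.075)]
        print('rim',len(Q),cv2.minAreaRect(Q[:,:2].astype(np.float32)))
E
```

```text
top 0.165 50 [ 0.48085524 -0.02302323  0.1767137 ] [ 0.47036719 -0.03322463  0.16517782] [ 0.49152819 -0.01200591  0.18298752] circ [ 0.4814732  -0.02233894] 0.01049294291157198
top 0.135 22 [ 0.4792069  -0.01892638  0.14194505] [ 0.46868608 -0.03271699  0.13540656] [ 0.49474409 -0.01063706  0.16150939] circ [ 0.48044336 -0.02178204] 0.011550193035882575
top 0.05 66 [ 0.48088587 -0.01873223  0.05607109] [ 0.44616519 -0.05754279  0.05000547] [0.51619714 0.01288225 0.05996756] circ [ 0.48095077 -0.02072198] 0.0308656037877575
rim 784 ((0.4822807312011719, -0.023007400333881378), (0.1801355928182602, 0.22011692821979523), 84.56201171875)
side 0.165 107 [ 0.48081739 -0.01966041  0.17338549] [ 0.47002857 -0.03559971  0.16517272] [ 0.49238808 -0.00654419  0.18089321] circ [ 0.48222158 -0.02156936] 0.011010045635599482
side 0.135 142 [ 0.47909291 -0.01486013  0.14946442] [ 0.46878649 -0.0292906   0.13508998] [ 0.49501239 -0.00712028  0.16495318] circ [ 0.48125734 -0.02072597] 0.010212055846957025
side 0.05 148 [0.47230882 0.00214356 0.05489962] [ 0.44550686 -0.03204071  0.05004401] [0.51567898 0.01626825 0.05995722] circ [ 0.48173007 -0.02148634] 0.034114554205468856
```

The top view shows the bell's tube at about (318,286), centred in the tray. The caps are at (291,252), (287,319) and (341,322), the mallet is beyond the tray, the mouthpiece is at (142,273) and the bottle at (478,245). I'll put the bell to the right of the tray (world y about -0.26).

```bash
cat >> h.py <<'E'
def go(p,ang=-5.4):
    """dp (mm), twist for TCP to p with tool x at world angle ang (deg), tool down"""
    st=r.get_state();Rc=R.from_quat(st['eef_rot'])
    a=np.radians(ang);Rt=R.from_matrix(np.array([[np.cos(a),np.sin(a),0],[np.sin(a),-np.cos(a),0],[0,0,-1]]))
    print('t',round(st['clock'],2),'pos',np.round(st['tool_pos'],4),'dp',np.round(Rc.inv().apply(np.array(p)-st['tool_pos'])*1000,1),'twist',np.round((Rc.inv()*Rt).as_rotvec(),3),'F',np.round(st['contact_force'],1),'open',round(st['opening'],3),'grip',round(st['finger_force'],1),'q7',round(st['q'][6],2))
E
python3 -c "
from h import *
go([.481,-.0215,.26])"
```

```text
t 0.7 pos [ 0.1798 -0.5986  0.2608] dp [ 454.4 -466.1    0.7] twist [ 0.    -0.     0.386] F [-0.3  1.  -0. ] open 1.001 grip 0.0 q7 -0.22
```

Emit:
{"op": "step_arm", "data": {"motion": [{"dp": [38, -39, 0], "twist": [0, 0, 0.077], "hand": 1}, {"dp": [77, -79, 0], "twist": [0, 0, 0.154], "hand": 1}, {"dp": [115, -118, 0], "twist": [0, 0, 0.231], "hand": 1}, {"dp": [154, -158, 0], "twist": [0, 0, 0.308], "hand": 1}, {"dp": [192, -197, 0], "twist": [0, 0, 0.385], "hand": 1}]}}

```text
clock: 1.32
tool_pos: [0.308, -0.3532, 0.261]
eef_rot: [0.999, -0.048, 0.001, 0.0]
contact_force: [0.8, -0.7, -0.3]
opening: 0.999
finger_force: 0.0
```

```bash
python3 -c "
from h import *
go([.481,-.0215,.26])"
```

```text
t 1.32 pos [ 0.308  -0.3532  0.261 ] dp [ 140.5 -346.7    1. ] twist [ 0.    -0.001 -0.001] F [ 0.8 -0.7 -0.3] open 0.999 grip 0.0 q7 -0.97
```

Emit:
{"op": "step_arm", "data": {"motion": [{"dp": [20, -50, 0], "twist": [0, 0, 0], "hand": 1}, {"dp": [40, -100, 0], "twist": [0, 0, 0], "hand": 1}, {"dp": [60, -150, 0], "twist": [0, 0, 0], "hand": 1}, {"dp": [80, -200, 0], "twist": [0, 0, 0], "hand": 1}, {"dp": [100, -250, 0], "twist": [0, 0, 0], "hand": 1}]}}

```text
clock: 1.95
tool_pos: [0.4308, -0.1135, 0.261]
eef_rot: [0.999, -0.047, 0.001, 0.0]
contact_force: [0.7, -0.3, -0.2]
opening: 0.998
finger_force: 0.0
```

Emit:
{"op": "step_arm", "data": {"motion": [{"dp": [17, -40, 0], "twist": [0, 0, 0], "hand": 1}, {"dp": [30, -75, 0], "twist": [0, 0, 0], "hand": 1}, {"dp": [38, -92, 0], "twist": [0, 0, 0], "hand": 1}, {"dp": [40, -97, 0], "twist": [0, 0, 0], "hand": 1}, {"dp": [40, -97, 0], "twist": [0, 0, 0], "hand": 1}]}}

```text
clock: 2.58
tool_pos: [0.4783, -0.0234, 0.2607]
eef_rot: [0.999, -0.047, -0.0, 0.0]
contact_force: [-0.4, -0.6, -0.1]
opening: 1.004
finger_force: 0.0
```

```bash
python3 -c "
from h import *
go([.481,-.0215,.159])"
```

```text
t 2.58 pos [ 0.4783 -0.0234  0.2607] dp [  2.6  -2.3 101.7] twist [ 0.001  0.001 -0.   ] F [-0.4 -0.6 -0.1] open 1.004 grip 0.0 q7 -1.72
```

Emit:
{"op": "step_arm", "data": {"motion": [{"dp": [3, -2, 25], "twist": [0, 0, 0], "hand": 1}, {"dp": [3, -2, 55], "twist": [0, 0, 0], "hand": 1}, {"dp": [3, -2, 82], "twist": [0, 0, 0], "hand": 1}, {"dp": [3, -2, 98], "twist": [0, 0, 0], "hand": 1}, {"dp": [3, -2, 102], "twist": [0, 0, 0], "hand": 1}]}}

```text
clock: 3.2
tool_pos: [0.4808, -0.0222, 0.158]
eef_rot: [0.999, -0.048, -0.001, 0.001]
contact_force: [1.0, -0.3, 0.4]
opening: 1.0
finger_force: 0.0
```

Emit:
{"op": "step_arm", "data": {"motion": [{"dp": [0, 0, 0], "twist": [0, 0, 0], "hand": 0.2}, {"dp": [0, 0, 0], "twist": [0, 0, 0], "hand": -0.2}, {"dp": [0, 0, 0], "twist": [0, 0, 0], "hand": -0.6}, {"dp": [0, 0, 0], "twist": [0, 0, 0], "hand": -1}, {"dp": [0, 0, 0], "twist": [0, 0, 0], "hand": -1}], "force": 25}}

```text
clock: 3.82
tool_pos: [0.4819, -0.0211, 0.1589]
eef_rot: [0.999, -0.047, 0.0, 0.0]
contact_force: [0.1, -1.0, -1.0]
opening: 0.498
finger_force: 24.1
```

Emit:
{"op": "step_arm", "data": {"motion": [{"dp": [0, 0, 0], "twist": [0, 0, 0], "hand": -1}, {"dp": [0, 0, 0], "twist": [0, 0, 0], "hand": -1}, {"dp": [0, 0, 0], "twist": [0, 0, 0], "hand": -1}, {"dp": [0, 0, 0], "twist": [0, 0, 0], "hand": -1}]}}

```text
clock: 4.32
tool_pos: [0.482, -0.0209, 0.1589]
eef_rot: [0.999, -0.047, 0.0, 0.0]
contact_force: [0.8, -3.4, 3.6]
opening: 0.496
finger_force: 24.7
```

```bash
python3 -c "
from h import *
go([.481,-.0215,.159])"
```

```text
t 4.33 pos [ 0.482  -0.0209  0.1589] dp [-1.   0.7 -0.1] twist [ 0.    -0.001  0.001] F [ 0.8 -3.4  3.6] open 0.496 grip 24.7 q7 -1.73
```

```bash
python3 -c "
from h import *
s=r.snapshot('side');P=cloud(s)
m=np.argwhere((abs(P[...,0]-.48)<.1)&(abs(P[...,1]+.02)<.1)&(P[...,2]<.4)&(P[...,2]>.02))
a=m.min(0)-10;b=m.max(0)+10
im=s['pixels'][a[0]:b[0],a[1]:b[1],::-1];print(a,b)
cv2.imwrite('pics/grip.png',cv2.resize(im,None,fx=3,fy=3,interpolation=2)[:600,:800])
"
```

```text
[100 313] [318 441]
```

View pics/grip.png

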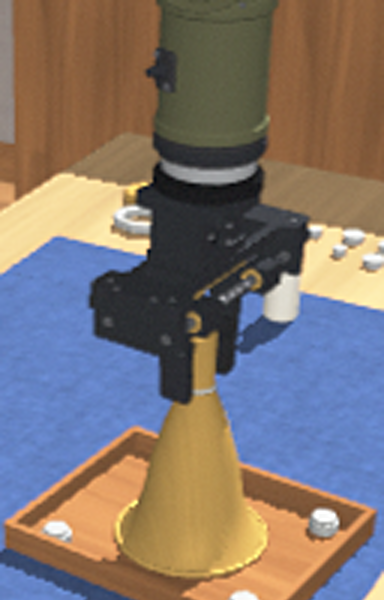

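The jaws hold the tube just above its ring (crop about (205,365)), though the opening reads larger than I expected. I'll do a small lift to test the grip.

Emit:
{"op": "step_arm", "data": {"motion": [{"dp": [0, 0, -3], "twist": [0, 0, 0], "hand": -1}, {"dp": [0, 0, -8], "twist": [0, 0, 0], "hand": -1}, {"dp": [0, 0, -14], "twist": [0, 0, 0], "hand": -1}, {"dp": [0, 0, -18], "twist": [0, 0, 0], "hand": -1}, {"dp": [0, 0, -20], "twist": [0, 0, 0], "hand": -1}]}}

```text
clock: 5.0
tool_pos: [0.482, -0.0204, 0.1791]
eef_rot: [0.999, -0.047, 0.0, -0.0]
contact_force: [0.7, -0.0, -3.2]
opening: 0.497
finger_force: 23.9
```

```bash
cat >> h.py <<'E'
def axis(f=None):
    for c in ['side','top']:
        s=snap(c,f if c=='side' else None);P=cloud(s);st=r.get_state();x,y,z=st['tool_pos']
        Q=P.reshape(-1,3);Q=Q[np.isfinite(Q[:,0])];Q=Q[(np.hypot(Q[:,0]-x,Q[:,1]-y)<.075)]
        for h in [.13,.105,.08]:
            K=Q[abs(Q[:,2]-(z-h))<.006]
            if len(K)>20:
                A=np.c_[2*K[:,:2],np.ones(len(K))];X=np.linalg.lstsq(A,(K[:,:2]**2).sum(1),rcond=None)[0]
                print(c,'z-',h,len(K),'centre',np.round(X[:2],4),'r',round((X[2]+X[0]**2+X[1]**2)**.5,4))
E
python3 -c "
from h import *
go([.482,-.0215,.259]);axis('lift.png')"
```

```text
t 5.0 pos [ 0.482  -0.0204  0.1791] dp [  0.1   1.1 -79.9] twist [-0.    -0.     0.001] F [ 0.7 -0.  -3.2] open 0.497 grip 23.9 q7 -1.73
side z- 0.13 236 centre [ 0.4816 -0.0197] r 0.0408
side z- 0.105 181 centre [ 0.4822 -0.0198] r 0.0347
side z- 0.08 172 centre [ 0.4816 -0.0187] r 0.0291
```

View pics/lift.png

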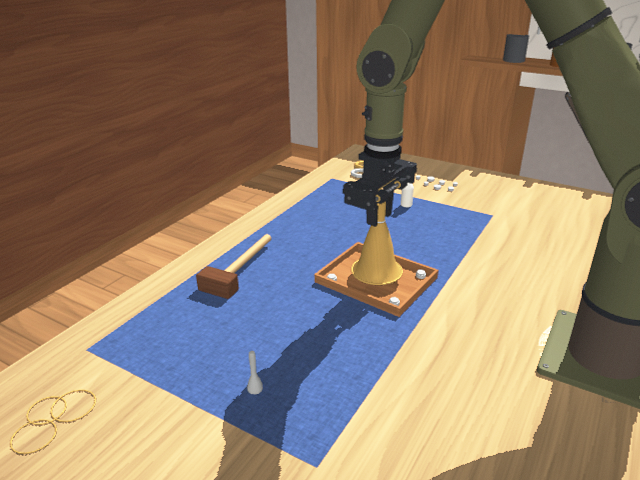

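The bell hangs upright at about (378,260) and the wrist carries only its weight. I'll raise it, carry it right to y = -0.26, then lower it.

Emit:
{"op": "step_arm", "data": {"motion": [{"dp": [0, 0, -12], "twist": [0, 0, 0], "hand": -1}, {"dp": [0, 0, -32], "twist": [0, 0, 0], "hand": -1}, {"dp": [0, 0, -55], "twist": [0, 0, 0], "hand": -1}, {"dp": [0, 0, -73], "twist": [0, 0, 0], "hand": -1}, {"dp": [0, 0, -80], "twist": [0, 0, 0], "hand": -1}]}}

```text
clock: 5.72
tool_pos: [0.4822, -0.0205, 0.2601]
eef_rot: [0.999, -0.047, 0.001, -0.0]
contact_force: [0.4, 0.4, -3.6]
opening: 0.494
finger_force: 23.9
```

Emit:
{"op": "step_arm", "data": {"motion": [{"dp": [1, 8, 0], "twist": [0, 0, 0], "hand": -1}, {"dp": [2, 25, 0], "twist": [0, 0, 0], "hand": -1}, {"dp": [5, 50, 0], "twist": [0, 0, 0], "hand": -1}, {"dp": [7, 78, 0], "twist": [0, 0, 0], "hand": -1}, {"dp": [10, 107, 0], "twist": [0, 0, 0], "hand": -1}]}}

```text
clock: 6.35
tool_pos: [0.4809, -0.1303, 0.2579]
eef_rot: [0.999, -0.047, -0.001, 0.0]
contact_force: [0.1, 0.5, -2.5]
opening: 0.496
finger_force: 23.9
```

Emit:
{"op": "step_arm", "data": {"motion": [{"dp": [3, 30, 0], "twist": [0, 0, 0], "hand": -1}, {"dp": [5, 60, 0], "twist": [0, 0, 0], "hand": -1}, {"dp": [8, 88, 0], "twist": [0, 0, 0], "hand": -1}, {"dp": [10, 110, 0], "twist": [0, 0, 0], "hand": -1}, {"dp": [12, 125, 0], "twist": [0, 0, 0], "hand": -1}]}}

```text
clock: 6.98
tool_pos: [0.4808, -0.256, 0.2579]
eef_rot: [0.999, -0.048, -0.001, 0.0]
contact_force: [-0.3, 0.4, -2.8]
opening: 0.498
finger_force: 23.9
```

Emit:
{"op": "step_arm", "data": {"motion": [{"dp": [0, 5, 0], "twist": [0, 0, 0], "hand": -1}, {"dp": [0, 7, 0], "twist": [0, 0, 0], "hand": -1}, {"dp": [0, 7, 0], "twist": [0, 0, 0], "hand": -1}]}}

```text
clock: 7.35
tool_pos: [0.4816, -0.2597, 0.2587]
eef_rot: [0.999, -0.046, -0.0, -0.0]
contact_force: [0.9, -0.5, -2.6]
opening: 0.492
finger_force: 23.9
```

```bash
python3 -c "
from h import *
go([.482,-.26,.153]);axis()"
```

```text
t 7.35 pos [ 0.4816 -0.2597  0.2587] dp [  0.4   0.3 105.7] twist [-0.001  0.     0.002] F [ 0.9 -0.5 -2.6] open 0.492 grip 23.9 q7 -1.28
side z- 0.13 187 centre [ 0.4814 -0.2577] r 0.0401
side z- 0.105 144 centre [ 0.481  -0.2583] r 0.0337
side z- 0.08 133 centre [ 0.4812 -0.2578] r 0.0288
top z- 0.13 59 centre [ 0.4766 -0.2587] r 0.0378
top z- 0.105 23 centre [ 0.4761 -0.2579] r 0.0307
```

Emit:
{"op": "step_arm", "data": {"motion": [{"dp": [0, 0, 12], "twist": [0, 0, 0], "hand": -1}, {"dp": [0, 0, 35], "twist": [0, 0, 0], "hand": -1}, {"dp": [0, 0, 60], "twist": [0, 0, 0], "hand": -1}, {"dp": [0, 0, 80], "twist": [0, 0, 0], "hand": -1}, {"dp": [0, 0, 92], "twist": [0, 0, 0], "hand": -1}]}}

```text
clock: 8.07
tool_pos: [0.481, -0.2599, 0.1652]
eef_rot: [0.999, -0.046, -0.001, -0.0]
contact_force: [0.2, 0.5, -2.9]
opening: 0.496
finger_force: 23.9
```

Emit:
{"op": "step_arm", "data": {"motion": [{"dp": [0, 0, 4], "twist": [0, 0, 0], "hand": -1}, {"dp": [0, 0, 7], "twist": [0, 0, 0], "hand": -1}, {"dp": [0, 0, 10], "twist": [0, 0, 0], "hand": -1}, {"dp": [0, 0, 12], "twist": [0, 0, 0], "hand": -1}, {"dp": [0, 0, 12], "twist": [0, 0, 0], "hand": -1}]}}

```text
clock: 8.7
tool_pos: [0.4816, -0.2605, 0.1548]
eef_rot: [0.999, -0.047, 0.0, 0.0]
contact_force: [0.5, -1.0, -2.5]
opening: 0.495
finger_force: 23.9
```

```bash
python3 -c "
from h import *
go([.482,-.26,.153])"
```

```text
t 8.7 pos [ 0.4816 -0.2605  0.1548] dp [ 0.4 -0.6  1.8] twist [ 0.    -0.     0.001] F [ 0.5 -1.  -2.5] open 0.495 grip 23.9 q7 -1.3
```

Emit:
{"op": "step_arm", "data": {"motion": [{"dp": [0, 0, 1], "twist": [0, 0, 0], "hand": -1}, {"dp": [0, 0, 2], "twist": [0, 0, 0], "hand": -1}, {"dp": [0, 0, 2], "twist": [0, 0, 0], "hand": -1}]}}

```text
clock: 9.07
tool_pos: [0.4816, -0.2605, 0.153]
eef_rot: [0.999, -0.047, 0.0, 0.0]
contact_force: [-0.2, -0.4, 0.4]
opening: 0.496
finger_force: 24.2
```

The bench now carries the bell, so I'll release it gently and retreat straight up.

Emit:
{"op": "step_arm", "data": {"motion": [{"dp": [0, 0, 0], "twist": [0, 0, 0], "hand": 0.1}, {"dp": [0, 0, 0], "twist": [0, 0, 0], "hand": 0.3}, {"dp": [0, 0, 0], "twist": [0, 0, 0], "hand": 0.6}, {"dp": [0, 0, 0], "twist": [0, 0, 0], "hand": 1}, {"dp": [0, 0, 0], "twist": [0, 0, 0], "hand": 1}]}}

```text
clock: 9.7
tool_pos: [0.4816, -0.2606, 0.1527]
eef_rot: [0.999, -0.047, 0.0, 0.0]
contact_force: [0.3, 0.3, 0.4]
opening: 0.968
finger_force: 0.0
```

Emit:
{"op": "step_arm", "data": {"motion": [{"dp": [0, 0, 0], "twist": [0, 0, 0], "hand": 1}, {"dp": [0, 0, -10], "twist": [0, 0, 0], "hand": 1}, {"dp": [0, 0, -35], "twist": [0, 0, 0], "hand": 1}, {"dp": [0, 0, -65], "twist": [0, 0, 0], "hand": 1}, {"dp": [0, 0, -95], "twist": [0, 0, 0], "hand": 1}]}}

```text
clock: 10.32
tool_pos: [0.4815, -0.2605, 0.2493]
eef_rot: [0.999, -0.047, 0.0, 0.0]
contact_force: [0.3, -0.4, -0.0]
opening: 0.996
finger_force: 0.0
```

```bash
python3 -c "
from h import *
go([.482,-.0215,.25])
s=snap('side','placed.png');P=cloud(s).reshape(-1,3)
t=snap('top');T=cloud(t).reshape(-1,3);P=np.r_[P,T];P=P[np.isfinite(P[:,0])]
for h in [.04,.08,.11,.145,.168]:
    K=P[(abs(P[:,2]-h)<.006)&(np.hypot(P[:,0]-.4816,P[:,1]+.26)<.07)]
    A=np.c_[2*K[:,:2],np.ones(len(K))];X=np.linalg.lstsq(A,(K[:,:2]**2).sum(1),rcond=None)[0];print(h,len(K),X[:2],K[:,2].max())
T=T[np.isfinite(T[:,0])]
for Q in (T,P):
  K=Q[(abs(Q[:,2]-.061)<.008)&(abs(Q[:,0]-.48)<.05)&(abs(Q[:,1]+.022)<.05)]
  print('handle',len(K),np.median(K,0),cv2.minAreaRect(K[:,:2].astype(np.float32)))
Q=T[(T[:,2]>.018)&(T[:,2]<.026)&(abs(T[:,0]-.48)<.14)&(abs(T[:,1]+.02)<.13)&(np.hypot(T[:,0]-.48,T[:,1]+.02)>.075)]
print('rim',cv2.minAreaRect(Q[:,:2].astype(np.float32)))
for c,q in (('top',t),('side',s)):
  for n in ('tray_handle','cap1'): print(c,n,[(np.round(W(q,k['at']),3).tolist(),round(k['score'],2)) for k in r.search_frame(c,n)])
"
```

```text
t 10.32 pos [ 0.4815 -0.2605  0.2493] dp [ -21.7 -238.    -0.8] twist [ 0.    -0.     0.001] F [ 0.3 -0.4 -0. ] open 0.996 grip 0.0 q7 -1.29
0.04 165 [ 0.48108119 -0.26019485] 0.04591362195618509
0.08 135 [ 0.4812178  -0.25963642] 0.08598172990944519
0.11 89 [ 0.48098128 -0.25870882] 0.1158962458797248
0.145 47 [ 0.48075643 -0.25847595] 0.15087392962744106
0.168 75 [ 0.48204316 -0.26038805] 0.17258705657989393
handle 98 [ 0.48211444 -0.02213965  0.06053806] ((0.4827796220779419, -0.022851994261145592), (0.014023507945239544, 0.03729608282446861), 84.35394287109375)
handle 204 [ 0.48199534 -0.02139384  0.06014329] ((0.48351386189460754, -0.02196192927658558), (0.017288219183683395, 0.04016825929284096), 85.0134048461914)
rim ((0.48242175579071045, -0.02289612591266632), (0.17988933622837067, 0.22014567255973816), 84.59842681884766)
top tray_handle [([0.483, -0.027, 0.006], 0.94)]
top cap1 [([0.408, 0.045, 0.021], 0.49)]
side tray_handle [([0.477, -0.018, 0.003], 0.63)]
side cap1 [([0.563, 0.042, 0.017], 0.52), ([0.407, 0.054, 0.019], 0.39)]
```

View pics/placed.png

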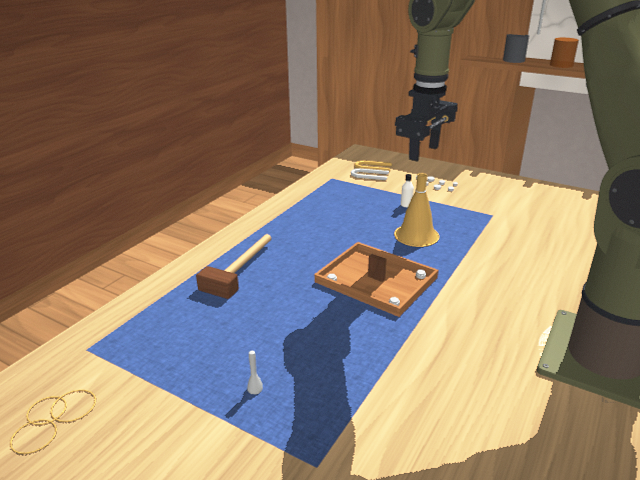

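The bell stands upright on the bench at about (418,210). The tray and its dark handle at (377,265) are free, and all three caps are in the tray. Next I'll move over the handle at (0.4825, -0.022).

Emit:
{"op": "step_arm", "data": {"motion": [{"dp": [-3, -30, 0], "twist": [0, 0, 0], "hand": 1}, {"dp": [-7, -80, 0], "twist": [0, 0, 0], "hand": 1}, {"dp": [-12, -135, 0], "twist": [0, 0, 0], "hand": 1}, {"dp": [-17, -190, 0], "twist": [0, 0, 0], "hand": 1}, {"dp": [-21, -228, 0], "twist": [0, 0, 0], "hand": 1}]}}

```text
clock: 11.25
tool_pos: [0.481, -0.0287, 0.2468]
eef_rot: [0.999, -0.045, -0.001, -0.0]
contact_force: [-0.7, -0.3, -0.1]
opening: 0.997
finger_force: 0.0
```

Emit:
{"op": "step_arm", "data": {"motion": [{"dp": [0, -10, 0], "twist": [0, 0, 0], "hand": 1}, {"dp": [0, -10, 30], "twist": [0, 0, 0], "hand": 1}, {"dp": [0, -10, 70], "twist": [0, 0, 0], "hand": 1}, {"dp": [0, -10, 110], "twist": [0, 0, 0], "hand": 1}, {"dp": [0, -10, 140], "twist": [0, 0, 0], "hand": 1}]}}

```text
clock: 11.88
tool_pos: [0.4822, -0.0235, 0.1057]
eef_rot: [0.999, -0.048, -0.001, 0.001]
contact_force: [0.5, 0.3, 0.0]
opening: 1.003
finger_force: 0.0
```

```bash
python3 -c "
from h import *
go([.4822,-.0222,.038])"
```

```text
t 11.88 pos [ 0.4822 -0.0235  0.1057] dp [ 0.  -1.4 67.7] twist [ 0.002  0.002 -0.001] F [0.5 0.3 0. ] open 1.003 grip 0.0 q7 -1.72
```

Emit:
{"op": "step_arm", "data": {"motion": [{"dp": [0, -1, 18], "twist": [0, 0, 0], "hand": 1}, {"dp": [0, -1, 38], "twist": [0, 0, 0], "hand": 1}, {"dp": [0, -1, 55], "twist": [0, 0, 0], "hand": 1}, {"dp": [0, -1, 65], "twist": [0, 0, 0], "hand": 1}, {"dp": [0, -1, 67], "twist": [0, 0, 0], "hand": 1}]}}

```text
clock: 12.5
tool_pos: [0.4826, -0.021, 0.0401]
eef_rot: [0.999, -0.047, -0.0, 0.0]
contact_force: [0.4, -0.3, 0.4]
opening: 1.005
finger_force: 0.0
```

Emit:
{"op": "step_arm", "data": {"motion": [{"dp": [0, 0, 0], "twist": [0, 0, 0], "hand": 0.2}, {"dp": [0, 0, 0], "twist": [0, 0, 0], "hand": -0.2}, {"dp": [0, 0, 0], "twist": [0, 0, 0], "hand": -0.5}, {"dp": [0, 0, 0], "twist": [0, 0, 0], "hand": -0.8}, {"dp": [0, 0, 0], "twist": [0, 0, 0], "hand": -1}], "force": 45}}

```text
clock: 13.12
tool_pos: [0.483, -0.0206, 0.0408]
eef_rot: [0.999, -0.047, 0.0, 0.0]
contact_force: [-0.5, -0.6, 0.1]
opening: 0.459
finger_force: 0.0
```

Emit:
{"op": "step_arm", "data": {"motion": [{"dp": [0, 0, 0], "twist": [0, 0, 0], "hand": -1}, {"dp": [0, 0, 0], "twist": [0, 0, 0], "hand": -1}, {"dp": [0, 0, 0], "twist": [0, 0, 0], "hand": -1}, {"dp": [0, 0, 0], "twist": [0, 0, 0], "hand": -1}, {"dp": [0, 0, 0], "twist": [0, 0, 0], "hand": -1}]}}

```text
clock: 13.75
tool_pos: [0.4828, -0.0212, 0.0407]
eef_rot: [0.999, -0.047, -0.0, 0.0]
contact_force: [-0.5, -2.4, -0.2]
opening: 0.153
finger_force: 45.0
```

```bash
python3 -c "
from h import *
go([.4822,-.0222,.185])"
```

```text
t 13.75 pos [ 0.4828 -0.0212  0.0407] dp [  -0.5    1.1 -144.3] twist [0.001 0.    0.   ] F [-0.5 -2.4 -0.2] open 0.153 grip 45.0 q7 -1.73
```

Emit:
{"op": "step_arm", "data": {"motion": [{"dp": [0, 0, -1], "twist": [0, 0, 0], "hand": -1}, {"dp": [0, 0, -4], "twist": [0, 0, 0], "hand": -1}, {"dp": [0, 0, -8], "twist": [0, 0, 0], "hand": -1}, {"dp": [0, 0, -12], "twist": [0, 0, 0], "hand": -1}, {"dp": [0, 0, -15], "twist": [0, 0, 0], "hand": -1}]}}

```text
clock: 14.38
tool_pos: [0.4829, -0.0206, 0.0561]
eef_rot: [0.999, -0.047, 0.0, -0.0]
contact_force: [-0.4, 0.2, -7.3]
opening: 0.155
finger_force: 45.0
```

```bash
cat >> h.py <<'E'
def tray():
    T=np.concatenate([cloud(snap(c)).reshape(-1,3) for c in ('top','side')]);T=T[np.isfinite(T[:,0])]
    z=r.get_state()['tool_pos'][2]-.0407
    K=T[(abs(T[:,0]-.482)<.13)&(abs(T[:,1]+.022)<.11)&(np.hypot(T[:,0]-.482,T[:,1]+.022)>.085)&(abs(T[:,2]-z-.02)<.03)]
    A=np.c_[K[:,:2]-[.482,-.022],np.ones(len(K))];K0=K
    a=np.linalg.lstsq(A,K[:,2],rcond=None)[0]
    for _ in range(15):   # keep floor-ish lower band
        e=K[:,2]-A@a; m=(e<np.percentile(e,75)); a=np.linalg.lstsq(A[e<.006],K[e<.006,2],rcond=None)[0]
    print('tray tilt',a[:2],'mid z',a[2],'expected floor',z+.006)
E
python3 -c "
from h import *
go([.4822,-.0222,.185]);tray();print(r.get_state()['moment'])"
```

```text
t 14.38 pos [ 0.4829 -0.0206  0.0561] dp [  -0.6    1.7 -128.9] twist [-0.    -0.     0.001] F [-0.4  0.2 -7.3] open 0.155 grip 45.0 q7 -1.73
tray tilt [-0.00546253  0.00046583] mid z 0.021310008042321717 expected floor 0.021415007919084482
[ 0.00723793  0.01364342 -0.00666284]
```

The tray is level and held, so I'll keep raising it.

Emit:
{"op": "step_arm", "data": {"motion": [{"dp": [0, 0, -6], "twist": [0, 0, 0], "hand": -1}, {"dp": [0, 0, -17], "twist": [0, 0, 0], "hand": -1}, {"dp": [0, 0, -31], "twist": [0, 0, 0], "hand": -1}, {"dp": [0, 0, -45], "twist": [0, 0, 0], "hand": -1}, {"dp": [0, 0, -60], "twist": [0, 0, 0], "hand": -1}]}}

```text
clock: 15.1
tool_pos: [0.4828, -0.0206, 0.1169]
eef_rot: [0.999, -0.047, 0.0, 0.0]
contact_force: [-0.3, -0.0, -6.8]
opening: 0.156
finger_force: 45.0
```

Emit:
{"op": "step_arm", "data": {"motion": [{"dp": [0, 0, -15], "twist": [0, 0, 0], "hand": -1}, {"dp": [0, 0, -30], "twist": [0, 0, 0], "hand": -1}, {"dp": [0, 0, -45], "twist": [0, 0, 0], "hand": -1}, {"dp": [0, 0, -58], "twist": [0, 0, 0], "hand": -1}, {"dp": [0, 0, -67], "twist": [0, 0, 0], "hand": -1}]}}

```text
clock: 15.72
tool_pos: [0.4828, -0.0206, 0.1837]
eef_rot: [0.999, -0.047, 0.0, 0.0]
contact_force: [0.1, 0.1, -6.8]
opening: 0.15
finger_force: 45.0
```

Emit:
{"op": "step_arm", "data": {"motion": [{"dp": [0, 0, -4], "twist": [0, 0, 0], "hand": -1}, {"dp": [0, 0, -6], "twist": [0, 0, 0], "hand": -1}, {"dp": [0, 0, -6], "twist": [0, 0, 0], "hand": -1}, {"dp": [0, 0, -6], "twist": [0, 0, 0], "hand": -1}, {"dp": [0, 0, -6], "twist": [0, 0, 0], "hand": -1}]}}

```text
clock: 16.35
tool_pos: [0.4828, -0.0206, 0.1885]
eef_rot: [0.999, -0.047, -0.0, 0.0]
contact_force: [0.2, 0.6, -6.7]
opening: 0.154
finger_force: 45.0
```

Emit:
{"op": "step_arm", "data": {"motion": [{"dp": [0, 0, 0], "twist": [0, 0, 0], "hand": -1}, {"dp": [0, 0, 0], "twist": [0, 0, 0], "hand": -1}, {"dp": [0, 0, 0], "twist": [0, 0, 0], "hand": -1}, {"dp": [0, 0, 0], "twist": [0, 0, 0], "hand": -1}]}}

```text
clock: 16.85
tool_pos: [0.4829, -0.0206, 0.1887]
eef_rot: [0.999, -0.047, 0.0, 0.0]
contact_force: [-0.6, -0.5, -6.4]
opening: 0.152
finger_force: 45.0
```

```bash
python3 -c "
from h import *
go([.4822,-.0222,.19]);tray();snap('side','final.png')"
```

```text
t 16.85 pos [ 0.4829 -0.0206  0.1887] dp [-0.5  1.7 -1.3] twist [ 0.    -0.     0.001] F [-0.6 -0.5 -6.4] open 0.152 grip 45.0 q7 -1.72
tray tilt [-0.00291357 -0.00605521] mid z 0.15392190590834087 expected floor 0.15402782430353668
```

View pics/final.png

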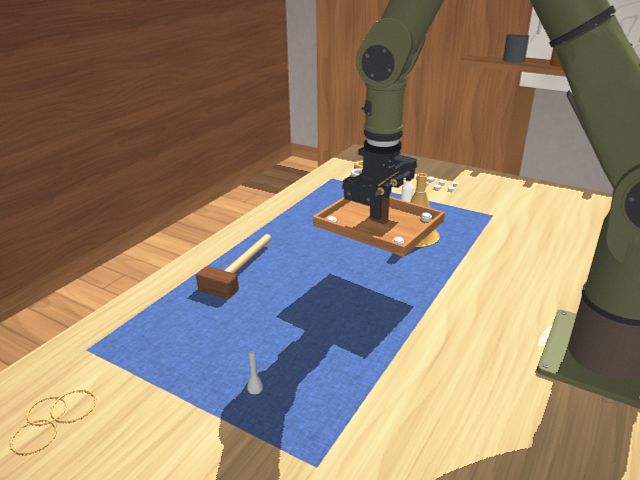

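The tray is level at about (380,222) with its caps at (332,219), (426,217) and (399,240). The bell stands behind it at (421,205), and nothing else has moved.

```bash
python3 -c "
from h import *
print(r.finish_job())"
```

```text
the job is handed in; nothing more can be done
None
```

I handed the job in with the bell upright on the bench about 24 cm from the tray, and the tray held level about 15 cm up by its handle with all three caps in it; the bottle, mouthpiece and mallet were not touched, and the judge's verdict was not shown.

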